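Lock the grooved plug into the cam coupler

ROBOT

A 7-joint arm with a two-finger parallel gripper is mounted at the origin on a cart in front of the work surface, level with it; the furniture and walls round the work are solid. World frame = base frame: x ahead of the robot, y to its left, z up, the work surface at z = 0. Lengths are in m, angles in rad, forces in N, time in s.
With the tool pointing down it reaches from about 0.4 to 0.85 m from the base axis. Payload 6.9 kg.
Tool frame: the origin (TCP) lies midway between the tips of the shut fingers; the grasp point (between the pads) lies behind it (ctrl.pinch_z is the z of the grasp point in the tool frame, in m); z points along the fingers, y is the line along which they close (so a half turn about z gives the same grasp; the last joint's range is limited). The gripper opens to 85 mm and grips with 20 to 120 N. Pads are 22 mm wide; open, the fingers measure 114 mm over their backs; the gripper's body (76 mm by 85 mm) begins 54 mm behind the grasp point. The pads swing forward as they close: fully open they stand 13 mm farther back than shut.
Start: joints at [-1.212, 0.507, -0.238, 1.5, 0.126, 1.149, -0.155], TCP at [0.157, 0.605, 0.231] pointing down, gripper open.
Joint ranges: [-3.08, 3.08], [-0.24, 2.05], [-1.43, 1.35], [0, 2.5], [-1.52, 4.66], [0.17, 1.96], [-2.89, 2.89]. Speed limits (rad/s): [2.39, 2.39, 3.14, 3.14, 3.14, 3.14, 3.14].

INTERFACE

Orientations are given as a unit quaternion [w, x, y, z].
In Python, from station import ctrl, get_state, vision, ticket, models gives the robot as it stands. Calls block until the motion is done:
- ctrl.movep(position, orientation): joint-space move of the TCP to a pose.
- ctrl.movel(position, frame=None, max_speed=0.15): straight line of the TCP; frame=None keeps the orientation; max_speed is the mean speed in m/s.
- ctrl.set_joints(angles): joint-space move.
- ctrl.ungrasp() and ctrl.close_gripper(force=None): open the fingers fully, or close them until they stop; force is the grip in N (None keeps the last).
- ctrl.pause(seconds).
- ctrl.ik(position, orientation): joint angles nearest the present ones, or None.
- get_state(): the state.
- vision.grab_frame(name): name is "side" or "top"; returns (picture, depth): 420x560x3 uint8, blue, green, red; 420x560 float32, m along the optical axis (not along the pixel's ray), 0 where there is no reading.
- vision.camera_info(name): a dict with "mtx" (3x3 intrinsics, pixels), "dist_coeffs" ([k1, k2, p1, p2, k3] as OpenCV has them; the pictures are not rectified), "R" (3x3) and "t" (3): a world point X has camera coordinates R X + t. Camera axes: x right, y down, z forward; pixel columns grow to the right and rows downward; lengths in m; the calibration is good to about 2 mm. A picture is of the moment at which its call begins. camera_info takes no time and is no camera call.
A pose or a line that the arm cannot do raises ctrl.Unreachable and nothing moves.
- ticket.close_job(): hands the job in; it is judged then, once.
Trained networks look in the newest picture that a camera, given by its name, has taken for a name from the list of things; names that differ only in an ending like _2 or _b are one class to them, and where a whole thing is asked for, a point or a joint stands for the part that bears it (a point fixed in the world has none). Each returns a list of dicts, best first, with "p" (0 to 1); they miss things now and then, are a little off and sometimes report something else, mostly with a low value. They report only what shows in the picture. A call takes as long as a camera call. They do not tell look-alikes from the thing itself.
- models.recognise(camera, target): "point" ([column, row] in pixels, amid what is visible of it).
- models.masks_of(camera, target): "mask" (420x560 bool, what is visible of it) and "point" ([column, row] in pixels, amid what is visible of it).
The state is a dict: "time": time; "qpos": joint angles; "qd": joint speeds; "tau": joint torques, N m; "tcp_pos": TCP position; "eef_rot": TCP orientation; "contact_force": force on the tool from outside, world axes, zero at the start; "wrist_torque": the same for the moment, N m; "width": finger opening in m; "gripper_force": force on a finger pad.
Only numpy, scipy, OpenCV 4.12 (cv2) and the standard library are available. Lean on these libraries where they do the work, as an engineer would, in place of code of your own. Each camera call takes 0.05 s, during which the arm holds its last target. There are 200 camera calls.

TASK

Set the grooved steel plug, nose down, into the open mouth of the cam coupler on the blue foot, press it firmly but gently home past its tight seal while both arms are still up, and let go of it. Then swing the two brass cam arms down together, never one well ahead of the other, until both lie fully closed along the coupler's sides, and leave everything standing so, the screw jar untouched.

Things in the scene. Friction and masses are not known exactly. Their poses are not given: they have to be found in the camera images.
- plug: Loose grooved steel plug, round, 49 mm tall, 0.15 to 0.31 kg, stands nose down. Origin: centre of its underside, z up. From the underside: nose chamfered from 25 to 31 mm diameter (height 0 to 4.5), land 31 mm to height 14, groove (21 mm at its floor) from 14 to 29, land 31 mm to 33, then the knurled grip knob, 24 mm diameter, height 33 to 49, red dot on top.
- coupler_base: Fixed blue foot plate 110 (x) x 96 (y) x 12 mm, bolt heads to 18 mm; origin: centre of its underside on the bench. Upright on it, on its z axis, the aluminium coupler head, a cup 44 mm across, open at the top. The head is screwed on by hand: it and all it carries stand 0 to 16 mm higher than the nominal points mouth, home and pins. This amount is not measured; feel for it.
- mouth (a point): Nominal centre of the coupler's round mouth (rim), 100 mm above the bench; bore 33 mm. Axes as the foot's. The true rim is 0 to 16 mm higher.
- home (a point): Nominal centre of the plug's underside when home, 70 mm above the bench (truly 0 to 16 mm higher). A tight seal first stops the plug 5 to 6 mm above home; about 10 N pushes it on, and it stays where pushed, to a hard stop: home. Over 35 N between plug and coupler spoils it. Unless the plug is home within 1 or 2 mm, the cams strike it and the arms cannot close. At home the knob's top is 49 mm above this.
- pins (a point): Nominal point on the coupler's axis at the height of the arms' hinge pins, 94 mm above the bench (truly 0 to 16 mm higher). The pins lie 20.5 mm to either side along the foot's y, each parallel to x.
- left_cam_arm (a joint): Hinge angle (rad) of the brass cam arm on the foot's +y side. 0: closed, hanging along the coupler (stop); 1.57 level outward; more: raised. Lever 14 mm wide, 6 thick; hanging, it reaches 50 mm below its pin (plus a thin ring) with its outer face 30 mm from the axis: 60 mm over both arms, so a gripper can straddle them, push both down and squeeze. Stays where left; 0.12 N m turns it.
- right_cam_arm (a joint): The same for the brass arm on the foot's -y side: 0 closed, larger is raised outward.
- screw_jar: Bystander: glass jar of screws with a red lid, 66 mm diameter, 88 mm tall, loose. Origin: centre of its underside.
Mind the look-alikes: they are no part of the job. Several things have the shape of the plug; the one meant has the colours described above.

How it is judged:
On the way:
1. the plug stands in the coupler's bore, let go, with both arms still up (horizontal distance between plug and coupler_base below 0.005 m and angle between plug's own z axis and vertical below 0.1 rad and z of plug in the frame of coupler_base below 0.094 m and value of joint each of left_cam_arm, right_cam_arm above 1.3 rad and contact force between the fingers and plug below 0.3 N), for 0.2 s.
At the end, for the whole second after the job is handed in: The plug is upright (within 0.10 rad) in the bore, on the coupler's axis within 5 mm, at rest, its underside 66 to 89 mm above the bench, and both cam arms are closed to within 0.12 rad (horizontal distance between plug and coupler_base below 0.005 m and angle between plug's own z axis and vertical below 0.1 rad and z of plug in the frame of coupler_base between 0.066 and 0.089 m and value of joint each of left_cam_arm, right_cam_arm below 0.12 rad and linear speed of plug below 0.02 m/s); the robot touches nothing.
It fails at once if one arm is nearly down (below 0.6 rad) while the other is still up (above 1.2 rad) ((value of joint left_cam_arm below 0.6 rad and value of joint right_cam_arm above 1.2 rad) or (value of joint right_cam_arm below 0.6 rad and value of joint left_cam_arm above 1.2 rad)).
It fails at once if the plug is forced against the coupler with more than 35 N (contact force between plug and coupler_base above 35 N).
It fails at once if the screw jar is moved by more than 20 mm (distance of screw_jar from where it was at the start of the episode above 0.02 m).
It also fails if it takes over 51 s, if anything falls off the work surface, if the arm or the gripper's body presses on something with over 40 N, if the wrist force passes 120 N, or if a joint passes its speed limit or range.

## Working session

There is one attempt and no reset: what is moved stays moved. The work goes in short steps, each a Python script; the robot and the scene stay as the last script left them, time stands still between calls to the robot, and variables do not carry over. Pictures are saved under pics/ and viewed, at most 10 in all, crops included, and the job is handed in when it is done.

```bash
mkdir -p pics; ls
cat > h.py <<'E'
import numpy as np, cv2
from station import ctrl, get_state, vision, ticket, models
def ray(cam,px):
    c=vision.camera_info(cam);K=np.array(c["mtx"]);R=np.array(c["R"]);t=np.array(c["t"])
    u=cv2.undistortPoints(np.array(px,float).reshape(-1,1,2),K,np.array(c["dist_coeffs"]))[:,0]
    d=np.c_[u,np.ones(len(u))]
    return d,R,t
def pts(cam,px,z):   # pixel + depth -> world
    d,R,t=ray(cam,px); return (d*np.array(z)[:,None]-t)@R
def atz(cam,px,h):
    d,R,t=ray(cam,px); o=-R.T@t; w=d@R
    return o+w*((h-o[2])/w[:,2])[:,None]
def proj(cam,X):
    c=vision.camera_info(cam);R=np.array(c["R"])
    return cv2.projectPoints(np.array(X,float).reshape(-1,3),cv2.Rodrigues(R)[0],np.array(c["t"],float),np.array(c["mtx"]),np.array(c["dist_coeffs"]))[0][:,0]
E
python3 - <<'E'
from h import *
for c in("top","side"):
    im,d=vision.grab_frame(c); cv2.imwrite(f"pics/{c}0.png",im); np.save(f"{c}0.npy",d)
    i=vision.camera_info(c);print(c,-np.array(i["R"]).T@np.array(i["t"]))
    for n in("plug","coupler_base","left_cam_arm","right_cam_arm","screw_jar"):
        for r in models.masks_of(c,n):
            m=r["mask"]&(d>0); v,u=np.nonzero(m)
            P=pts(c,np.c_[u,v],d[v,u]) if len(u) else np.zeros((1,3))
            print(c,n,round(r["p"],2),np.round(r["point"]),m.sum(),np.median(P,0).round(3),P.min(0).round(3),P.max(0).round(3))
print(get_state()["time"],get_state()["eef_rot"],ctrl.pinch_z)
E
```

```text
pics
top [0.39457651 0.07773044 1.04280548]
top plug 0.57 [192. 226.] 134 [0.476 0.313 0.042] [ 0.463  0.3   -0.005] [0.496 0.343 0.054]
top plug 0.44 [173. 217.] 141 [0.505 0.375 0.037] [ 0.492  0.363 -0.004] [0.525 0.405 0.053]
top coupler_base 0.74 [267. 209.] 1367 [0.514 0.114 0.013] [0.46  0.049 0.   ] [0.579 0.175 0.122]
top left_cam_arm 0.53 [252. 209.] 131 [0.511 0.154 0.111] [ 0.496  0.13  -0.004] [0.536 0.194 0.122]
top screw_jar 0.83 [394. 242.] 651 [ 0.439 -0.202  0.087] [ 0.409 -0.243  0.014] [ 0.472 -0.177  0.092]
top screw_jar 0.61 [269. 208.] 1416 [0.514 0.114 0.013] [ 0.46   0.052 -0.003] [0.581 0.191 0.122]
side [0.36250026 0.79701826 0.54057521]
side plug 0.88 [271. 320.] 464 [0.472 0.325 0.032] [ 0.459  0.255 -0.004] [0.499 0.334 0.051]
side plug 0.81 [242. 347.] 511 [0.503 0.39  0.034] [0.49  0.369 0.003] [0.525 0.398 0.052]
side coupler_base 0.86 [272. 252.] 2021 [0.518 0.133 0.013] [ 0.456 -0.142 -0.003] [0.595 0.194 0.124]
side left_cam_arm 0.57 [273. 232.] 65 [0.505 0.176 0.117] [0.493 0.136 0.095] [0.518 0.194 0.124]
side right_cam_arm 0.68 [272. 253.] 2098 [0.518 0.133 0.013] [ 0.456 -0.142 -0.003] [0.595 0.194 0.124]
side right_cam_arm 0.64 [268. 209.] 90 [0.533 0.076 0.108] [0.523 0.05  0.102] [0.546 0.1   0.113]
side right_cam_arm 0.49 [325. 183.] 808 [ 0.438 -0.185  0.056] [ 0.407 -2.    -0.778] [ 0.659 -0.174  0.089]
side screw_jar 0.69 [326. 183.] 792 [ 0.438 -0.185  0.057] [ 0.407 -1.984 -0.773] [ 0.659 -0.174  0.089]
0.6 [5.07113504e-07 1.26587460e-01 9.91955450e-01 2.87097672e-06] -0.0187
```

Run:
```python
import cv2,numpy as np
a=cv2.resize(cv2.imread("pics/top0.png")[160:270,140:320],None,fx=4.4,fy=4.4,interpolation=cv2.INTER_CUBIC)
b=cv2.resize(cv2.imread("pics/side0.png")[170:380,180:390],None,fx=2.8,fy=2.8,interpolation=cv2.INTER_CUBIC)
cv2.imwrite("pics/c1.png",a);cv2.imwrite("pics/c2.png",b)
```

```text
(no output)
```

View pics/c1.png

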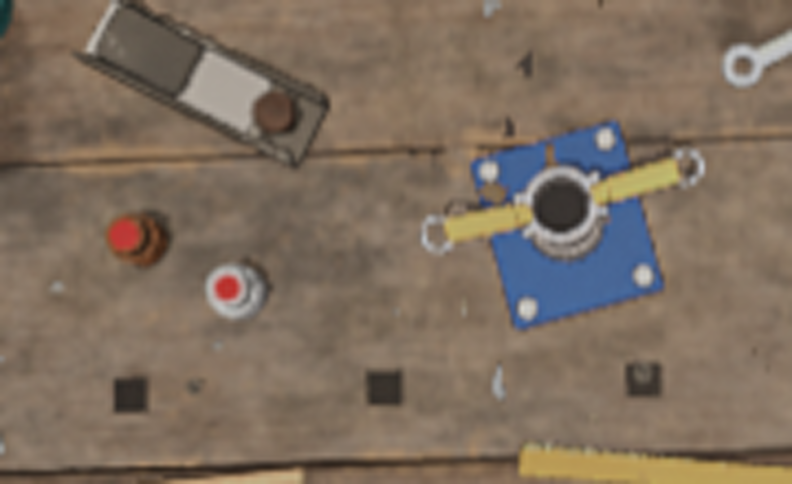

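View pics/c2.png

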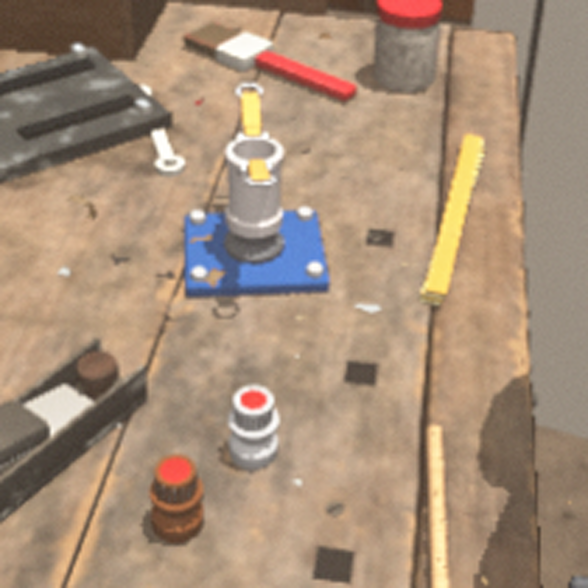

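View pics/side0.png

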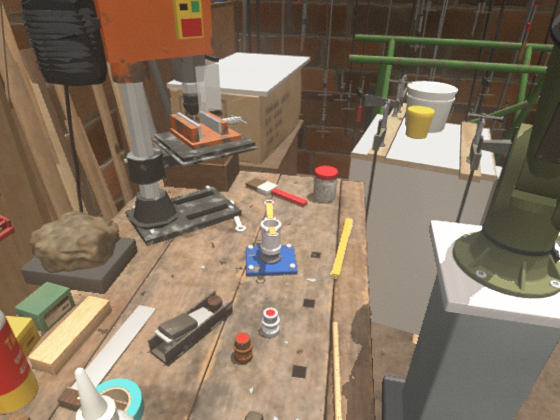

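The top crop shows the grey steel plug at about px (192,226), with a brown look-alike at (169,214) and another cup near (202,185). The coupler is at (267,207) on a foot turned about 15°, with both levers out and roughly level. The side view agrees: steel plug at (271,320), jar far off at (326,183). Next I'll measure precisely.

Run:
```python
from h import *
im=cv2.imread("pics/top0.png");d=np.load("top0.npy")
hsv=cv2.cvtColor(im,cv2.COLOR_BGR2HSV)
b=cv2.inRange(hsv,(100,110,60),(125,255,255)); b[:,:235]=0;b[:,300:]=0;b[:185]=0;b[250:]=0
cn=np.vstack([c for c in cv2.findContours(b,0,2)[0] if len(c)>5])[:,0]
P=atz("top",cn,0.012)
(c,s,a)=cv2.minAreaRect((P[:,:2]*1000).astype(np.float32));print("foot",c,s,a)
r=(cv2.inRange(hsv,(0,130,120),(8,255,255))|cv2.inRange(hsv,(172,130,120),(180,255,255)))
n,l,st,ce=cv2.connectedComponentsWithStats(r)
for i in range(1,n):
    if st[i,4]>8: print(st[i,4],ce[i],atz("top",ce[i],0.049))
# rim heights
v,u=np.nonzero((d>0)); m=(u>235)&(u<305)&(v>185)&(v<230);u,v=u[m],v[m]
Q=pts("top",np.c_[u,v],d[v,u])
H=Q[Q[:,2]>0.085]; 
cx=np.array(c)/1000
ds=np.linalg.norm(H[:,:2]-cx,axis=1)
for lo,hi in((.014,.024),(.024,.034),(.034,.045),(.045,.06),(.06,.075)):
    for sg in(1,-1):
        k=H[(ds>lo)&(ds<hi)&(sg*(H[:,1]-cx[1])>0)]
        print(lo,hi,sg,len(k),np.percentile(k[:,2],[10,50,90]).round(4) if len(k) else "")
rim=H[(ds<.026)];print("rim c",rim.mean(0),(rim.min(0)+rim.max(0))/2)
lv=H[ds>.03]; print("lever dir",np.degrees(np.arctan2(*(np.linalg.svd(lv[:,:2]-lv[:,:2].mean(0))[2][0]))))
sd=cv2.imread("pics/side0.png")
hs=cv2.cvtColor(sd,cv2.COLOR_BGR2HSV)
r=(cv2.inRange(hs,(0,130,120),(8,255,255))|cv2.inRange(hs,(172,130,120),(180,255,255)))
n,l,st,ce=cv2.connectedComponentsWithStats(r)
for i in range(1,n):
    if st[i,4]>8 and 200<ce[i][0]<300 and ce[i][1]>290: print("side",st[i,4],ce[i],atz("side",ce[i],0.049))
b=cv2.inRange(hs,(100,110,60),(125,255,255));b[:,:235]=0;b[:,310:]=0;b[:235]=0;b[290:]=0
cn=np.vstack([c for c in cv2.findContours(b,0,2)[0] if len(c)>5])[:,0]
print("side foot",cv2.minAreaRect((atz("side",cn,0.012)[:,:2]*1000).astype(np.float32)))
```

```text
foot (521.3572998046875, 115.20309448242188) (106.96060180664062, 93.56785583496094) 16.72376823425293
12 [9.  5.5] [[1.15425664 0.95145613 0.049     ]]
61 [24.91803279  8.2295082 ] [[1.1378106  0.88981022 0.049     ]]
13 [105.92307692   1.84615385] [[1.13898149 0.61773502 0.049     ]]
9 [124.   1.] [[1.13873353 0.56060993 0.049     ]]
10 [134.    1.6] [[1.13508494 0.52902451 0.049     ]]
35 [147.31428571   0.48571429] [[1.13711305 0.48819008 0.049     ]]
11 [171.18181818   0.45454545] [[1.13453232 0.41536315 0.049     ]]
38 [71.36842105  5.15789474] [[1.13487702 0.72942844 0.049     ]]
19 [93.52631579  2.84210526] [[1.1379757  0.65737121 0.049     ]]
96 [217.39583333   4.45833333] [[1.11787244 0.27679486 0.049     ]]
31 [51.35483871  6.77419355] [[1.13451116 0.79675023 0.049     ]]
14 [149.64285714   5.35714286] [[1.12002701 0.47928557 0.049     ]]
11 [185.90909091   5.        ] [[1.11776889 0.36983706 0.049     ]]
23 [70.          9.95652174] [[1.11812986 0.73121922 0.049     ]]
15 [95.  8.] [[1.11950182 0.64995029 0.049     ]]
57 [326.66666667  61.40350877] [[ 0.93852434 -0.038678
[... 454 characters left out ...]
-1 66 [0.0954 0.1006 0.1039]
0.024 0.034 1 30 [0.0974 0.1072 0.11  ]
0.024 0.034 -1 29 [0.0984 0.1039 0.107 ]
0.034 0.045 1 28 [0.1095 0.1114 0.1143]
0.034 0.045 -1 26 [0.1058 0.1078 0.1095]
0.045 0.06 1 34 [0.1127 0.1156 0.1183]
0.045 0.06 -1 30 [0.1082 0.1106 0.1129]
0.06 0.075 1 23 [0.1176 0.1192 0.1219]
0.06 0.075 -1 29 [0.1095 0.1107 0.1123]
rim c [0.52227626 0.11558715 0.10040372] [0.52202089 0.11550638 0.09634576]
lever dir 163.8154255249933
side 40 [270.    312.375] [[0.47492174 0.31739034 0.049     ]]
side 92 [242.18478261 337.60869565] [[0.50538944 0.38186258 0.049     ]]
side foot ((520.2443237304688, 123.64208221435547), (106.53511810302734, 95.20536804199219), 16.66705322265625)
```

```bash
cat >> h.py <<'E'
from scipy.spatial.transform import Rotation
def q(deg):  # tool down, tool y at angle deg in world
    a=np.radians(deg);y=np.array([np.cos(a),np.sin(a),0]);z=np.array([0,0,-1.])
    r=Rotation.from_matrix(np.c_[np.cross(y,z),y,z]).as_quat();return np.r_[r[3],r[:3]]
YAW=16.5;C=np.array([.5217,.1155]);G=np.array([.4748,.3165])
def st(msg=""):
    s=get_state();print(msg,"t%.2f"%s["time"],np.round(s["tcp_pos"],4),"F",np.round(s["contact_force"],1),"w%.4f"%s["width"],"g%.1f"%s["gripper_force"]);return s
E
python3 - <<'E'
from h import *
for a in(16.5,196.5,106.5,-73.5):
    for p in(G,C): print(a,np.round(ctrl.ik([*p,.15],q(a)),2))
s=st()
j=ctrl.ik([*G,.13],q(16.5));k=ctrl.ik([*G,.13],q(196.5))
f=lambda x:np.abs(np.array(x)-s["qpos"]).max()
a=16.5 if f(j)<f(k) else 196.5
print("use",a)
ctrl.movep([*G,.13],q(a)); st("above")
ctrl.movel([*G,.036],max_speed=.1); st("down")
ctrl.close_gripper(force=50); st("closed")
ctrl.movel([*G,.05],max_speed=.05); st("lift")
ctrl.movel([*G,.20],max_speed=.15); st("lift")
E
```

```text
16.5 [-0.67  0.5   0.05  1.76 -0.03  0.88 -0.31]
16.5 [-0.4   0.46  0.2   1.86 -0.12  0.84  0.15]
196.5 [-0.18  0.57 -0.71  1.76  0.44  0.98  2.36]
196.5 [ 0.15  0.5  -0.62  1.85  0.36  0.9   2.79]
106.5 [-0.43  0.51 -0.3   1.76  0.18  0.9   1.04]
106.5 [-0.14  0.45 -0.18  1.86  0.1   0.84  1.49]
-73.5 [-0.91  0.53  0.43  1.77 -0.27  0.9  -1.64]
-73.5 [-0.58  0.49  0.47  1.86 -0.29  0.86 -1.25]
 t0.60 [0.157  0.605  0.2313] F [ 0.  -0.4  0.4] w0.0853 g0.0
use 16.5
above t2.22 [0.474  0.3184 0.1303] F [-0.5  0.1 -0.2] w0.0851 g0.0
down t3.31 [0.4752 0.3167 0.0366] F [0.1 0.3 1. ] w0.0855 g0.0
closed t3.92 [0.475  0.3166 0.0364] F [-1.1 -0.5  4.6] w0.0218 g48.8
lift t4.35 [0.4749 0.3166 0.0503] F [ 0.9 -0.4 -1.9] w0.0218 g49.0
lift t5.50 [0.4743 0.3162 0.199 ] F [-0.2  0.2 -1.2] w0.0216 g49.0
```

Run:
```python
from h import *
ctrl.movep([*C,.20],q(16.5)); ctrl.movel([*C,.165],max_speed=.1)
s=st("over")
im,d=vision.grab_frame("side")
cv2.imwrite("pics/s2.png",cv2.resize(im[120:300,180:380],None,fx=3.3,fy=3.3,interpolation=cv2.INTER_CUBIC))
p=s["tcp_pos"]
for z in(.036,.022,.007,0.003): print("exp plug px at h",z,proj("side",[p[0],p[1],p[2]-.036+z]))
print(proj("side",[[*C,.100],[*C,.110]]), s["eef_rot"])
```

```text
over t6.84 [0.5216 0.1164 0.1649] F [ 0.2 -0.5 -1.6] w0.0218 g49.0
exp plug px at h 0.036 [[270.58930253 196.0579325 ]]
exp plug px at h 0.022 [[270.56622709 202.14720238]]
exp plug px at h 0.007 [[270.54208655 208.54934768]]
exp plug px at h 0.003 [[270.53574848 210.23567346]]
[[270.54408259 223.15056929]
 [270.55955894 219.09083601]] [-2.20697644e-04  5.97700745e-01  8.01719251e-01 -1.15348022e-04]
```

View pics/s2.png

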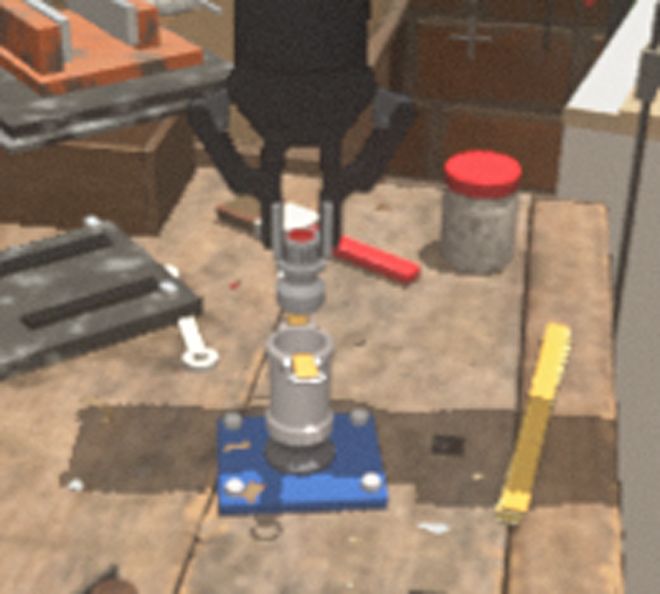

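The plug hangs straight with its axis at px (271,~205), in line with the mouth at (271,~222). I'll do a guarded descent.

```bash
cat >> h.py <<'E'
def guard(xy,z0,z1,step,lim,lat=6,v=.03,base=None,quiet=False):
    if base is None: base=np.mean([get_state()["contact_force"] for _ in range(3)],0)
    xy=np.array(xy,float);z=z0;n=0
    while z>z1+1e-6:
        z=max(z1,z-step);ctrl.movel([*xy,z],max_speed=v)
        s=get_state();f=np.array(s["contact_force"])-base
        if f[2]>lim: print("STOP z",z);break
        if np.hypot(*f[:2])>lat: xy=xy+np.clip(f[:2]*1e-4,-.001,.001);n+=1
        if not quiet: print(round(z,4),np.round(s["tcp_pos"]-np.r_[xy,z],4),np.round(f,1))
        if n>8: print("lateral");break
    return xy,z,base
E
python3 - <<'E'
from h import *
ctrl.movel([*C,.155],max_speed=.05)
xy,z,b=guard(C,.155,.112,.0015,5)
s=st(); print(xy,z,b)
E
```

```text
0.1535 [ 0. -0.  0.] [0.8 0.5 0. ]
0.152 [-0.0001 -0.     -0.0001] [-0.6  1.4 -0.1]
0.1505 [-0.0001  0.     -0.0001] [0.3 2.1 0.6]
0.149 [-0.0001 -0.     -0.0001] [-0.2  1.2  0.8]
0.1475 [-0.0001 -0.     -0.0001] [ 1.3  2.3 -1. ]
0.146 [-0.0001 -0.     -0.0001] [-0.3  1.9  0. ]
0.1445 [-0.0001 -0.     -0.0001] [0.9 0.2 0.5]
0.143 [-0.0001 -0.     -0.0001] [-0.6  2.  -0.5]
0.1415 [-0.0001 -0.     -0.0001] [ 0.3  1.3 -0.5]
0.14 [-0.0001 -0.     -0.0001] [-0.6  2.3 -0.5]
0.1385 [-0.0001  0.     -0.0001] [-0.6  1.  -0.2]
0.137 [-0.0001 -0.     -0.0001] [ 0.2  1.9 -0.1]
0.1355 [-0.0001 -0.     -0.0001] [ 0.9  0.6 -0.1]
0.134 [-0.0001 -0.     -0.0001] [-0.2  2.2  0.2]
0.1325 [-0.0001 -0.     -0.0001] [ 0.4  1.4 -0. ]
0.131 [-0.0001  0.     -0.0001] [ 0.6  1.8 -0.5]
0.1295 [-0.0001 -0.     -0.0001] [0.4 0.7 0.1]
0.128 [-0.     -0.     -0.0001] [ 0.8  1.6 -0. ]
0.1265 [-0.0001 -0.     -0.0001] [0.6 1.5 0.9]
0.125 [-0.0001 -0.     -0.0001] [ 0.1  1.7 -0. ]
0.1235 [-0.0001 -0.     -0.0001] [1.3 1.8 0. ]
0.122 [-0.0001  0.     -0.0001] [ 0.2  1.6 -0. ]
0.1205 [-0.0001 -0.     -0.0001] [-1.   0.5  0.5]
0.119 [-0.0001  0.     -0.0001] [-0.3  1.7  0.6]
0.1175 [-0.0001 -0.     -0.0001] [-0.1  1.7  0.5]
0.116 [-0.0001 -0.     -0.0001] [ 0.5  1.4 -0.4]
0.1145 [-0.0001 -0.     -0.0001] [-0.3  1.6  0.3]
0.113 [0.0001 0.     0.0003] [-0.9  1.5  4.7]
STOP z 0.112
 t14.49 [0.5218 0.1155 0.1124] F [-0.6 -0.2  4.6] w0.0221 g49.9
[0.5217 0.1155] 0.112 [-0.23522342 -1.20723474 -1.94123403]
```

Run:
```python
from h import *
xy,z,b=guard(C,.112,.1025,.0005,18,lat=10,v=.02,base=np.array([-.2,-1.,-1.9]))
s=st()
```

```text
0.1115 [0.0002 0.     0.0005] [-1.4  0.9  8.2]
0.111 [0.0002 0.     0.0006] [-1.3  0.7  7.5]
0.1105 [0.0001 0.     0.0006] [-1.6  0.4  9.1]
0.11 [0.0002 0.     0.0006] [-0.4  0.7  8.1]
0.1095 [0.0002 0.     0.0006] [-1.3  1.   8.2]
0.109 [0.0002 0.     0.0006] [-1.   1.1  8.9]
0.1085 [0.0002 0.     0.0006] [-1.7  1.2  8.8]
0.108 [0.0002 0.     0.0006] [-1.8  1.3  8.4]
0.1075 [0.0002 0.     0.0009] [-2.4 -0.1 11.6]
0.107 [0.0003 0.     0.0013] [-3.6  0.3 14.9]
STOP z 0.1065
 t17.24 [0.5221 0.1155 0.1082] F [-4.4 -1.4 19.3] w0.0216 g51.2
```

Run:
```python
from h import *
ctrl.movel([*C,.108],max_speed=.02); st("unload")
ctrl.ungrasp(); st("open"); ctrl.pause(.3)
ctrl.movel([*C,.20],max_speed=.12); st("up")
ctrl.movep([*C,.20],q(106.5)); s=st("turned")
im,d=vision.grab_frame("side")
cv2.imwrite("pics/s3.png",cv2.resize(im[120:300,180:380],None,fx=3.3,fy=3.3,interpolation=cv2.INTER_CUBIC))
print("knob top px expected home/5mm up",proj("side",[[*C,.121],[*C,.126]]))
```

```text
unload t17.49 [0.522  0.1156 0.1084] F [-0.8  0.3  7.6] w0.0220 g49.9
open t18.13 [0.5217 0.1155 0.108 ] F [ 1.1  0.4 -0.4] w0.0855 g0.0
up t19.35 [0.5213 0.1154 0.1994] F [ 0.3 -0.2 -0.4] w0.0857 g0.0
turned t20.59 [0.5215 0.1154 0.1996] F [ 0.6 -0.1  0.1] w0.0855 g0.0
knob top px expected home/5mm up [[270.57687073 214.56487489]
 [270.58484129 212.48643172]]
```

View pics/s3.png

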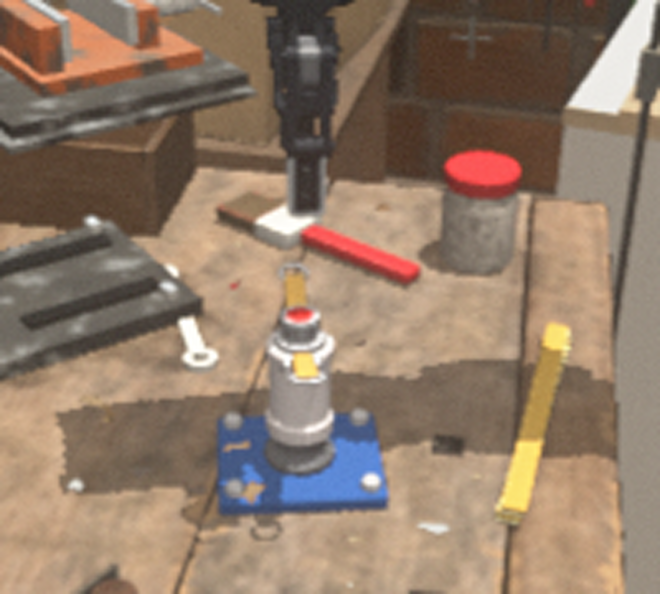

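The plug stands upright and free in the cup. Its red dot is at full-frame px (271,215.5), where home predicts row 214.6, and both arms are still out. Now the arms go down together.

Run:
```python
from h import *
ctrl.movel([*C,.125],max_speed=.1); st("pre")
xy,z,b=guard(C,.125,.057,.004,30,lat=15,v=.04)
s=st()
```

```text
pre t21.54 [0.5221 0.1157 0.1255] F [-0.1 -0.5 -0.1] w0.0854 g0.0
0.121 [ 0.     -0.      0.0001] [ 0.8  0.7 -0.1]
0.117 [-0.0002 -0.0001 -0.0002] [-0.3  1.1 -1.1]
0.113 [-0.0002 -0.0001 -0.0003] [ 0.3 -0.  -0.1]
0.109 [-0.0002 -0.0001 -0.0003] [-0.2 -0.8 -0.1]
0.105 [-0.0002 -0.     -0.0003] [-0.8  0.7  0.4]
0.101 [ 0.0001  0.0001 -0.0001] [ 0.4 -0.   0.5]
0.097 [0.0003 0.0003 0.0001] [0.8 1.1 1.5]
0.093 [0.0006 0.0003 0.0003] [1.7 2.1 2.9]
0.089 [0.0008 0.0003 0.0005] [1.1 0.5 6.3]
0.085 [0.0007 0.0007 0.0006] [1.  2.1 7.2]
0.081 [0.0008 0.0006 0.0005] [0.9 2.  5.7]
0.077 [0.0007 0.0005 0.0004] [1.6 1.9 4.6]
0.073 [0.0008 0.0004 0.0004] [1.7 1.5 4.2]
0.069 [0.0008 0.0003 0.0003] [2.1 1.3 4.1]
0.065 [0.0006 0.0002 0.0001] [2.3 1.4 2.4]
0.061 [ 0.0003  0.0001 -0.    ] [2.6 1.6 0.6]
0.057 [-0.0001 -0.0001 -0.0002] [1.9 1.1 0.5]
 t25.79 [0.5216 0.1154 0.0568] F [1.8 0.6 0.4] w0.0856 g1.8
```

Run:
```python
from h import *
ctrl.close_gripper(force=40); s=st("squeezed")
im,d=vision.grab_frame("side")
cv2.imwrite("pics/s4.png",cv2.resize(im[120:300,180:380],None,fx=3.3,fy=3.3,interpolation=cv2.INTER_CUBIC))
```

```text
squeezed t26.16 [0.5213 0.1171 0.0575] F [-1.1  3.7  8.4] w0.0585 g41.7
```

View pics/s4.png

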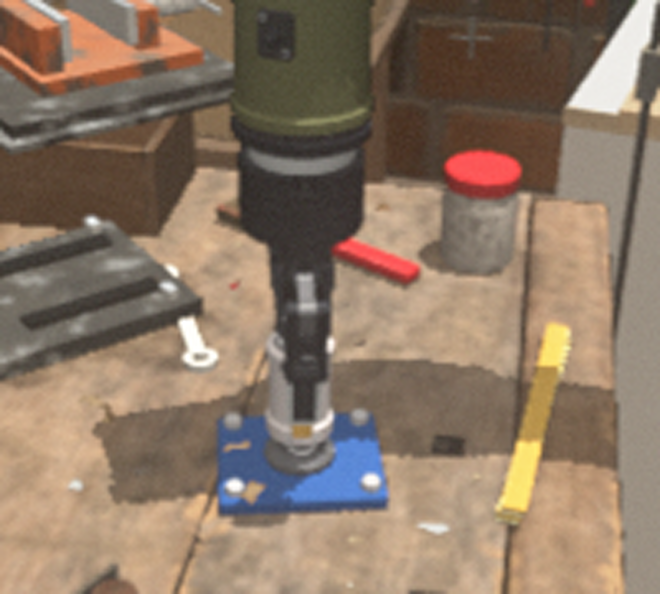

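Squeezed to the expected 60 mm (the width sensor reads about 2 mm low). The lever end shows at px (271,~250), lying against the body. I'll release, lift and check.

Run:
```python
from h import *
ctrl.pause(.3); st(); ctrl.ungrasp(); ctrl.movel([*C,.20],max_speed=.12)
ctrl.movep([.40,.35,.25],q(106.5)); st("away")
ims=[]
for c,(v,u) in (("side",(190,220)),("top",(170,220))):
    im,d=vision.grab_frame(c); ims.append(cv2.resize(im[v:v+90,u:u+100],None,fx=4,fy=4,interpolation=cv2.INTER_CUBIC))
    if c=="top":
        v,u=np.mgrid[185:235,230:310];v,u=v.ravel(),u.ravel();k=d[v,u]>0;v,u=v[k],u[k]
        Q=pts("top",np.c_[u,v],d[v,u]);a=np.radians(16.5);w=Q[:,:2]-C
        y=-np.sin(a)*w[:,0]+np.cos(a)*w[:,1]
        for lo in(.04,.06,.08): m=Q[:,2]>lo; print(lo,"y range",y[m].min(),y[m].max(),"top",np.percentile(Q[m,2],98))
cv2.imwrite("pics/e.png",np.hstack(ims))
```

```text
t26.51 [0.5213 0.117  0.0575] F [-0.6  2.7  8. ] w0.0584 g41.7
away t29.29 [0.4011 0.3485 0.2495] F [-0.3  0.5  0.4] w0.0854 g0.0
0.04 y range -0.02982506589772658 0.029376536348604255 top 0.12302892905597947
0.06 y range -0.02982506589772658 0.029376536348604255 top 0.12308587875298801
0.08 y range -0.02982506589772658 0.029376536348604255 top 0.12311786275215525
```

View pics/e.png

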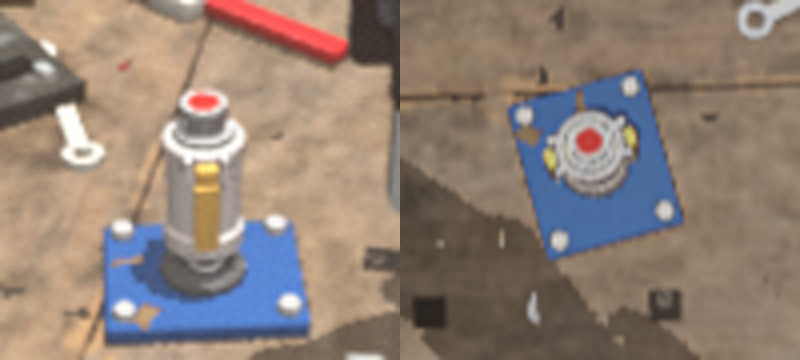

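Both arms hang closed, with outer faces at ±30 mm from the axis. The plug sits home and upright, with its red dot at top-camera px (267,205), so I'm handing in.

```bash
python3 -c "
from h import *
print(ticket.close_job())"
```

```text
the job is handed in; nothing more can be done
None
```

The steel plug is pressed home in the coupler and released, both cam arms were then closed together and lie at ±30 mm from the axis, the jar was never touched, and the job was handed in at about 29 s; the judge's verdict was not shown.

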